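Take the dial padlock off the lockbox in the ink cabinet

TASK

Pull the top drawer of the grey cabinet well open; in it is a steel lockbox shut with a dial padlock whose first numbers are already dialled. Turn the dial, feeling its clicks, until its long zero mark sits in the notch facing the index mark on the case, tug the lock's body away from the staple so that the shackle comes fully out, and take the open lock off the staple. Finish while holding it up in the gripper for all to see: still, dial side up, about 12 cm above where it lay and clear of box and cabinet, with the drawer left open and no bottle, jar, cup or roll knocked over.

Things in the scene. Friction and masses are not known exactly. Their poses are not given: they have to be found in the camera images.
- handle (a point): middle of the top drawer's bar handle: round bar 10 mm thick, 140 mm long (own y), 38 mm in front of the drawer front; the front reaches 16 mm, the cabinet's top 26 mm above the bar's centre. Own -x points straight out of the cabinet, z up; moves with the drawer. The grey steel cabinet (300 deep, 400 wide, 178 mm high, fixed; the shallow lower drawer stays shut) has these axes too.
- drawer (a joint): top drawer, slides straight out along the cabinet's -x: 0 shut, 0.18 m at its stop; stays where it is left; needs some 3 to 6 N. It carries the lockbox (150 x 220 x 55 mm, screwed down).
- staple (a point): the lockbox's steel staple, an inverted U of 5 mm bar standing on the lid; this point is the centre of its opening (14 mm wide along the cabinet's x, 18 mm high), 9 mm above the lid. The lock's near leg (its own y = -17 mm) passes through it along the cabinet's y. Outside it measures 24 mm along x, 5 mm along y, 23 mm high.
- lock (a point): centre of the padlock's steel case, 62 x 54 x 22 mm (own x, y, z), x from -32 to +30 mm about it; whole lock about 0.3 kg. It lies flat on the lid, own z and dial up, own x towards the shackle's bow (cabinet's -y), between two cheeks 8 mm high with 3 mm play. Before the tug it can slide about 10 mm along x on the staple.
- toe_tip (a point): end of the near leg of the shackle (8 mm U, legs at the lock's y = -17 and +17 mm; bow ends 31 mm from here along x); moves with the shackle. Shut, this tip is 5 mm inside the case; pulled fully out, it stands 15 mm clear of the case's end: with the staple in that gap the lock lifts straight up off it.
- dial_grip (a point): on the dial's axis, fixed to the case, at mid-height of the dial's knob: a black fluted knob 34 mm across and 20 mm tall, from 10 mm below this point to 10 mm above it, on a flange of 47 mm; case's top 12 mm below this point, case centre 23 mm below it.
- dial (a joint): dial angle in rad, positive counter-clockwise seen from above the dial. 0: the long white zero mark points to the bow, facing the small index mark on the case's edge. Clicks into a notch every 30 degrees (0.524), about 0.06 N m to leave a notch. The shackle is free only within some 0.1 rad of 0 (or a full turn from it).
- shackle (a joint): how far the shackle stands out of the case: 0 shut, 0.020 m fully out. Blocked until the dial is at zero; then slides with about 4 N and stays where it is left; while it is out the dial is held at zero.
- ink_a: small ink bottle, 25 mm wide, 60 mm high, on the cabinet's top; origin at its underside
- ink_b: another such ink bottle on the cabinet's top
- jar: small closed jar, 44 mm wide, 48 mm high, in the top drawer beside the lockbox
- spirit: clear bottle of spirit, 72 mm wide, 193 mm high, on the table
- towels: roll of paper towels standing on the table, 110 mm wide, 225 mm high
- cup: black cup with brushes, 78 mm wide, 160 mm high with the brushes, on the table

How it is judged (in metres and radians):
On the way, in this order (a step that is already met when the one before it is completed fails the run):
1. the top drawer is pulled open by at least 140 mm (value of joint drawer above 0.14 m), for 0.2 s.
2. the dial is in its zero notch (within 0.13 rad) ((value of joint dial between -0.13 and 0.13 rad or value of joint dial between 6.1532 and 6.4132 rad or value of joint dial between -6.4132 and -6.1532 rad)), for 0.1 s.
3. the shackle is pulled out by at least 16 mm (value of joint shackle above 0.016 m), for 0.1 s.
At the end, for the whole second after the job is handed in: lock held in the fingers (over 1 N) and at rest (under 30 mm/s), its centre at least 195 mm above the table, dial up within 0.5 rad, shackle out 14 mm or more, touching neither cabinet nor lockbox; drawer open 120 mm or more (value of joint shackle above 0.014 m and height (world z) of lock above 0.195 m and angle between lock's own z axis and vertical below 0.5 rad and contact force between padlock and the fingers above 1 N and contact force between padlock and cabinet below 0.05 N and linear speed of padlock below 0.03 m/s and value of joint drawer above 0.12 m); the arm keeps its last pose, push and grip.
It fails at once if a bottle, jar, cup or roll is knocked over (angle between any of ink_a, ink_b, jar, spirit, towels, cup's own z axis and vertical above 0.7 rad).
It also fails if it takes over 54 s, if anything falls off the work surface, if the arm or the gripper's body presses on something with over 40 N, if the wrist force passes 120 N, or if a joint passes its speed limit or range.

ROBOT

A 6-joint arm with a two-finger parallel gripper is mounted at the origin on the work surface. World frame = base frame: x ahead of the robot, y to its left, z up, the work surface at z = 0. Lengths are in m, angles in degrees, forces in N, time in s.
With the tool pointing down it reaches from about 0.35 to 0.875 m from the base axis. Payload 15.5 kg.
Tool frame: the origin (TCP) lies midway between the tips of the shut fingers; the grasp point (between the pads) lies 19 mm behind it; z points along the fingers, y is the line along which they close (so a half turn about z gives the same grasp; the last joint's range is limited). The gripper opens to 85 mm and grips with 20 to 120 N. Pads are 22 mm wide; open, the fingers measure 114 mm over their backs; the gripper's body (76 mm by 85 mm) begins 54 mm behind the grasp point. The pads swing forward as they close: fully open they stand 13 mm farther back than shut.
Start: joints at [57.955, 28.281, 77.091, -0, 74.628, -5.472], TCP at [0.28, 0.559, 0.204] pointing down, gripper open.
Joint ranges: [-166.48, 166.48], [-47.26, 123.95], [12.59, 153.08], [-70.14, 250.14], [6.76, 159.57], [-176.63, 176.63]. Speed limits (degrees/s): [108.29, 108.29, 147.25, 172.46, 172.46, 172.46].

INTERFACE

Orientations are given as a 3x3 rotation matrix whose columns are the frame's x, y, z axes.
In Python, from workcell import ctrl gives the robot as it stands.
- The arm moves only by the shell command python3 -m inch 'ROWS' [FORCE]. ROWS is JSON, a list of rows, each a list of 3 entries, a list of its own where there are three numbers: the shift along the tool's x, y, z in m, then the turn, a rotation vector about the tool's x, y, z in rad, then the finger opening in m, from 0 to 0.0854. A call has 1 to 5 rows; each row is the pose to reach, as a shift and turn from the pose commanded when the call began, along the tool's axes at that moment; what a row does not reach only later rows make up. A row lasts 1/12 s, in which the tool goes at most 41.7 mm and 7.16 degrees, less where a joint would pass 70% of its speed; a pose out of reach is approached as far as the arm can. A call with a gripper value outside its range is refused whole. The fingers move at their own pace and stop on an object; FORCE is the grip in N (left out, the last holds). Time passes only in rows, so rows that repeat a pose let the fingers close. It gives the time, the measured TCP pose, the force, the opening and the grip force at its end, in the units of the state.
- ctrl.get_obs(): the state, without advancing time (a new reading comes with each control period).
- ctrl.grab_frame(name): name is "side" or "top"; returns a dict with "color" (384x512x3 uint8, red, green, blue), "K" (3x3 intrinsics, pixels), "world_from_camera" (4x4, takes a point from camera to world coordinates). Camera axes: x right, y up, looking along -z (the intrinsics and any distortion apply to the point x, -y, -z); pixel columns grow to the right and rows downward; lengths in m; the calibration is good to about 2 mm. A picture is of the moment at which its call begins. There is no depth.
- ctrl.sign_off(): hands the job in; it is judged then, once.
The state is a dict: "time_s": time; "qpos": joint angles; "qvel": joint speeds; "tau": joint torques, N m; "tcp_pos": TCP position; "eef_rot": TCP orientation; "ft_force": force on the tool from outside, world axes, zero at the start; "moment": the same for the moment, N m; "width": opening from 0.0 (shut) to 1.0 (fully open); "finger_force": force on a finger pad.
Only numpy, scipy, OpenCV 4.12 (cv2) and the standard library are available. Lean on these libraries where they do the work, as an engineer would, in place of code of your own. Each camera call takes 0.05 s, during which the arm holds its last target. There are 200 camera calls.

## Working session

There is one attempt and no reset: what is moved stays moved. The work goes in short steps, Python scripts to look and compute and a shell command to move; the robot and the scene stay as the last step left them, time stands still between calls to the robot, and variables do not carry over. Pictures are saved under pics/ and viewed, at most 10 in all, crops included, and the job is handed in when it is done.

```bash
mkdir -p pics; ls; cat > h.py <<'E'
import numpy as np, cv2
from workcell import ctrl
def grab(n):
    f=ctrl.grab_frame(n); return f["color"],np.array(f["K"]),np.array(f["world_from_camera"]),f
def ray(K,T,u,v):
    d=np.array([(u-K[0,2])/K[0,0],-(v-K[1,2])/K[1,1],-1.]); return T[:3,3],T[:3,:3]@d
def onz(K,T,u,v,z):
    o,d=ray(K,T,u,v); return o+d*(z-o[2])/d[2]
def proj(K,T,p):
    q=np.linalg.inv(T)@np.append(p,1); return K[0,2]+K[0,0]*q[0]/-q[2],K[1,2]+K[1,1]*q[1]/q[2]
def tri(rs):
    A=0;b=0
    for o,d in rs:
        d=d/np.linalg.norm(d);P=np.eye(3)-np.outer(d,d);A=A+P;b=b+P@o
    return np.linalg.solve(A,b)
E
python3 - <<'E'
from h import *
ims=[]
for n in("side","top"):
    c,K,T,f=grab(n);ims.append(c);print(n,K.round(1).tolist(),T.round(3).tolist(),[k for k in f]);cv2.imwrite(f"pics/{n}0.png",cv2.resize(c[:,:,::-1],(800,600),interpolation=cv2.INTER_CUBIC))
o=ctrl.get_obs();print(o)
E
```

```text
pics
side [[358.7, 0.0, 241.9], [0.0, 358.7, 195.9], [0.0, 0.0, 1.0]] [[0.991, 0.077, -0.108, 0.488], [-0.133, 0.525, -0.841, -0.979], [-0.008, 0.847, 0.531, 0.759], [0.0, 0.0, 0.0, 1.0]] ['color', 'K', 'world_from_camera']
top [[458.3, 0.0, 260.9], [0.0, 458.3, 197.4], [0.0, 0.0, 1.0]] [[-0.028, 0.992, -0.126, 0.426], [-1.0, -0.03, -0.01, -0.02], [-0.014, 0.126, 0.992, 1.644], [0.0, 0.0, 0.0, 1.0]] ['color', 'K', 'world_from_camera']
{'time_s': 0.1, 'qpos': array([ 5.79552844e+01,  2.83112417e+01,  7.71229588e+01,  7.04716490e-05,
        7.46284895e+01, -5.47061145e+00]), 'qvel': array([ 0.01896034, -0.05479637, -0.13397978, -0.0653619 , -0.00671916,
       -0.05461181]), 'tau': array([ 1.00769597e-03, -8.83592105e+01, -3.84554458e+01, -2.64356358e-04,
        5.38742199e-03, -7.06231916e-06]), 'tcp_pos': array([0.279397  , 0.55868365, 0.20306447]), 'eef_rot': array([[-8.94356341e-01,  4.47354889e-01, -5.81539107e-04],
       [ 4.47355255e-01,  8.94355867e-01, -9.26807708e-04],
       [ 1.05490953e-04, -1.08905093e-03, -9.99999401e-01]]), 'ft_force': array([0.17105676, 0.37355565, 0.54874415]), 'moment': array([-0.01467953,  0.03169069, -0.00956235]), 'finger_force': 0.0, 'width': 0.9982199002388441}
```

View pics/side0.png

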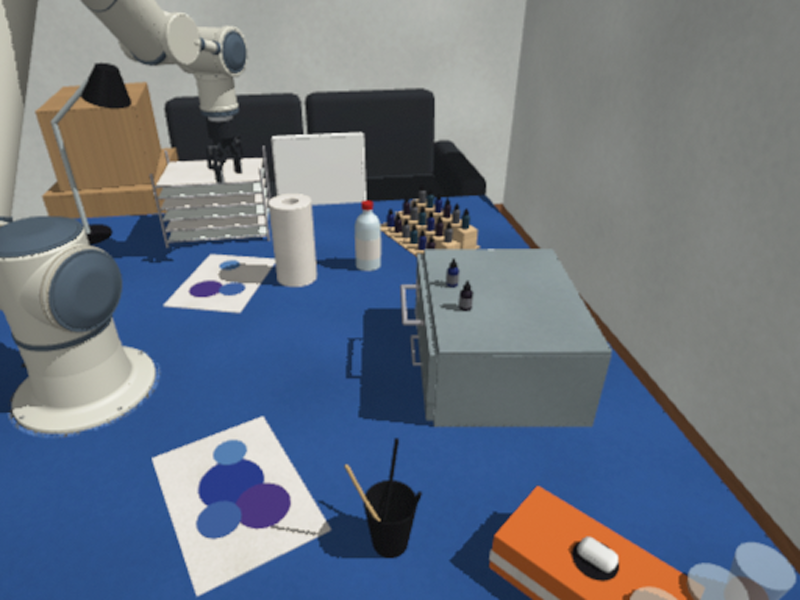

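View pics/top0.png

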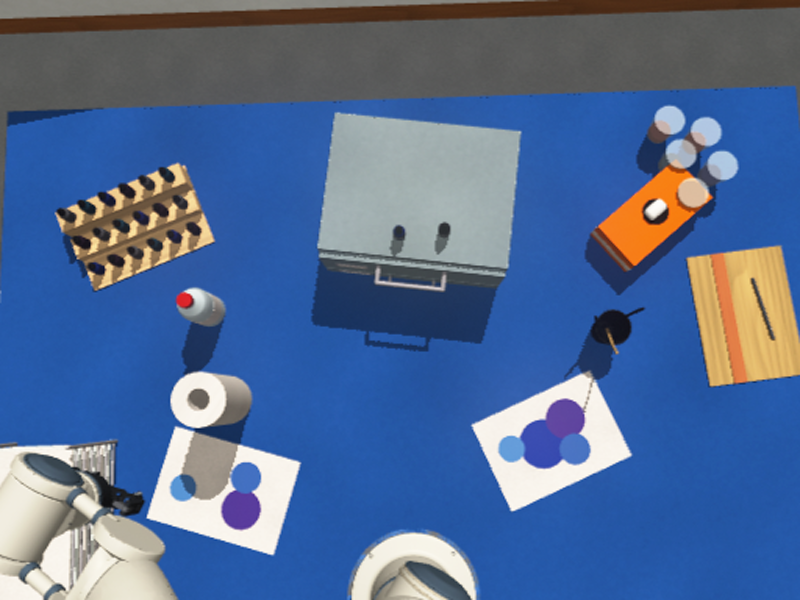

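The side view shows the shut cabinet (top corner at 418,250) with two ink bottles on top and the handle bar at about (404,286–323). The top view shows the cabinet top (335,113)-(520,131)-(508,271)-(318,250), the bar from (377,283) to (444,290), and the towels at (200,398) and spirit bottle at (188,300) near the arm's path.

```bash
python3 - <<'E'
from h import *
c,K,T,f=grab("top"); s=.64
pt=lambda u,v,z:onz(K,T,u*s,v*s,z)
P=[pt(*p,.178) for p in((335,113),(520,131),(508,268),(318,249))]
for p in P:print("corner",p.round(3))
a,b=pt(378,283,.152),pt(444,290,.152);m=(a+b)/2
print("bar",a.round(3),b.round(3),m.round(3),np.linalg.norm(a-b))
e=(P[0]+P[1]-P[2]-P[3]);print("yaw from depth",np.degrees(np.arctan2(e[1],e[0])),"bar yaw",np.degrees(np.arctan2(*(b-a)[:2]))-0, np.linalg.norm(e)/2)
g=(P[0]-P[1]+P[3]-P[2]);print("yaw w",np.degrees(np.arctan2(-g[0],g[1])),np.linalg.norm(g)/2)
c2,K2,T2,_=grab("side")
for q in(a,b,m):print(np.array(proj(K2,T2,q))/s)
for n,p,z in(("towel",(198,398),.225),("spirit",(184,300),.193),("cup",(612,328),.1),("inkA",(399,231),.235),("inkB",(444,229),.235)):print(n,pt(*p,z).round(3))
# refine handle: bright pixels in top view
hsv=cv2.cvtColor(c,cv2.COLOR_RGB2HSV);m_=((hsv[...,1]<60)&(hsv[...,2]>150)).astype(np.uint8)
m_[:170]=0;m_[192:]=0;m_[:,:235]=0;m_[:,290:]=0
v,u=np.nonzero(m_);print(len(u),u.min()/s,u.max()/s,v.min()/s,v.max()/s)
E
```

```text
corner [1.04  0.139 0.178]
corner [ 0.986 -0.254  0.178]
corner [ 0.692 -0.215  0.178]
corner [0.744 0.179 0.178]
bar [0.673 0.056 0.152] [ 0.653 -0.082  0.152] [ 0.663 -0.013  0.152] 0.14000191011132124
yaw from depth -7.633848380451332 bar yaw -172.13476143549076 0.2977929399803043
yaw w -7.652979191358425 0.3972517559138654
[400.97386721 286.03758629]
[403.18302516 321.9398111 ]
[402.02163412 303.06541498]
towel [0.441 0.413 0.225]
spirit [0.643 0.454 0.193]
cup [ 0.567 -0.444  0.1  ]
inkA [0.763 0.007 0.235]
inkB [ 0.765 -0.083  0.235]
162 375.0 451.5625 265.625 289.0625
```

```bash
cat > go.py <<'E'
import sys
from h import *
from scipy.spatial.transform import Rotation as Ro
# usage: x y z yaw(deg of tool y axis); prints tool-frame shift and rotvec from measured pose
def plan(x,y,z,yaw):
    o=ctrl.get_obs();R=o["eef_rot"];a=np.radians(yaw)
    G=np.array([[-np.sin(a),np.cos(a),0],[np.cos(a),np.sin(a),0],[0,0,-1]])
    print("t",round(o["time_s"],2),"tcp",o["tcp_pos"].round(4),"F",o["ft_force"].round(1),"w",round(o["width"]*.0854,4),"ff",round(o["finger_force"],1))
    print("shift",(R.T@(np.array([x,y,z])-o["tcp_pos"])).round(4),"turn",Ro.from_matrix(R.T@G).as_rotvec().round(4))
if __name__=="__main__":plan(*map(float,sys.argv[1:]))
E
python3 -m inch '[[[0,0,-0.04],[0,0,0],0.028],[[0,0,-0.08],[0,0,0],0.028],[[0,0,-0.12],[0,0,0],0.028],[[0,0,-0.16],[0,0,0],0.028],[[0,0,-0.2],[0,0,0],0.028]]'
python3 go.py 0.663 -0.013 0.24 -7.64
```

```text
time_s: 0.62
tcp_pos: [0.2793, 0.5585, 0.4056]
eef_rot: [[-0.894, 0.447, -0.0], [0.447, 0.894, -0.0], [-0.0, -0.0, -1.0]]
ft_force: [0.3, 1.5, -0.1]
width: 0.327
finger_force: 0.0
t 0.62 tcp [0.2793 0.5585 0.4056] F [ 0.3  1.5 -0.1] w 0.028 ff 0.0
shift [-0.5988 -0.3395  0.1656] turn [-1.0000e-04  1.0000e-04  1.2404e+00]
```

```bash

python3 -m inch '[[[-0.036,-0.02,0],[0,0,0],0.028],[[-0.072,-0.04,0],[0,0,0],0.028],[[-0.108,-0.06,0],[0,0,0],0.028],[[-0.144,-0.08,0],[0,0,0],0.028],[[-0.18,-0.10,0],[0,0,0],0.028]]' >/dev/null
python3 -m inch '[[[-0.036,-0.02,0],[0,0,0.12],0.028],[[-0.072,-0.04,0],[0,0,0.24],0.028],[[-0.108,-0.06,0],[0,0,0.36],0.028],[[-0.144,-0.08,0],[0,0,0.48],0.028],[[-0.18,-0.10,0],[0,0,0.6],0.028]]' | tail -2
python3 go.py 0.663 -0.013 0.24 -7.64
```

```text
width: 0.325
finger_force: 0.0
t 1.45 tcp [0.5127 0.2171 0.4036] F [ 1.3 -0.3 -0.7] w 0.0278 ff 0.0
shift [-0.274   0.0212  0.1636] turn [-0.     -0.      0.6344]
```

```bash

python3 -m inch '[[[-0.04,0.003,0],[0,0,0.12],0.028],[[-0.08,0.006,0],[0,0,0.24],0.028],[[-0.12,0.01,0],[0,0,0.36],0.028],[[-0.16,0.013,0],[0,0,0.48],0.028],[[-0.2,0.016,0.01],[0,0,0.6],0.028]]' |tail -1
python3 go.py 0.663 -0.013 0.24 -7.64
```

```text
finger_force: 0.0
t 1.87 tcp [0.6245 0.05   0.3951] F [0.5 1.5 0.7] w 0.028 ff 0.0
shift [-0.0589  0.0441  0.1552] turn [ 0.0027 -0.0003  0.0342]
```

```bash

python3 -m inch '[[[-0.02,0.015,0.03],[0,0,0.034],0.028],[[-0.04,0.03,0.06],[0,0,0.034],0.028],[[-0.059,0.044,0.09],[0,0,0.034],0.028],[[-0.059,0.044,0.125],[0.003,0,0.034],0.028],[[-0.059,0.044,0.155],[0.003,0,0.034],0.028]]' |tail -1
python3 go.py 0.663 -0.013 0.133 -7.64
```

```text
finger_force: 0.0
t 2.28 tcp [ 0.6614 -0.0123  0.2359] F [0.5 0.2 0.1] w 0.0277 ff 0.0
shift [-0.0005  0.0021  0.1029] turn [-0.0045  0.0002  0.0044]
```

```bash
python3 - <<'E'
from h import *
a=[]
for n in("side","top"):
    c,K,T,f=grab(n); u,v=map(int,proj(K,T,np.array([.663,-.013,.152])))
    a.append(cv2.resize(c[v-45:v+45,u-60:u+60,::-1],(400,300),interpolation=cv2.INTER_CUBIC))
cv2.imwrite("pics/hand.png",np.hstack(a))
E
```

```text
(no output)
```

View pics/hand.png

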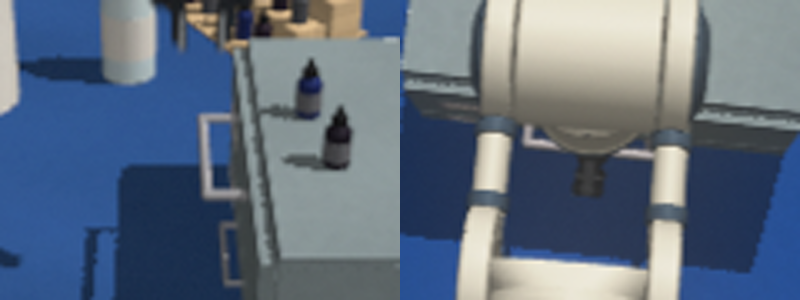

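The crops were taken while the arm was still moving (side: bar with no gripper; top: gripper at (590,175), still short of the bar), so I'll retake them.

```bash
python3 - <<'E'
from h import *
a=[]
for n in("side","top"):
    c,K,T,f=grab(n); u,v=map(int,proj(K,T,np.array([.663,-.013,.152])))
    a.append(cv2.resize(c[v-45:v+45,u-60:u+60,::-1],(400,300),interpolation=cv2.INTER_CUBIC))
cv2.imwrite("pics/hand2.png",np.hstack(a))
E
```

```text
(no output)
```

View pics/hand2.png

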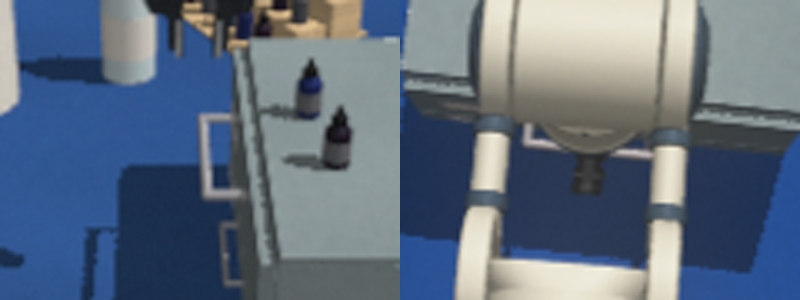

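The side crop shows the fingertips at (178,50) and (217,50), above the bar at (205,155). They straddle the bar's line, so I'll descend and watch the force.

```bash
python3 - <<'E'
from h import *
c,K,T,f=grab("side");u,v=map(int,proj(K,T,np.array([.663,-.013,.152])))
print([(np.array(proj(K,T,np.array(p)))-[u-60,v-45])*400/120 for p in([.6614,-.0123,.236],[.663,-.013,.152])])
E
python3 -m inch '[[[0,0.002,0.02],[-0.004,0,0.004],0.028],[[0,0.002,0.04],[-0.004,0,0.004],0.028],[[0,0.002,0.06],[-0.004,0,0.004],0.028]]' | grep -E "force|tcp"
python3 -m inch '[[[0,0,0.015],[0,0,0],0.028],[[0,0,0.03],[0,0,0],0.028],[[0,0,0.043],[0,0,0],0.028],[[0,0,0.043],[0,0,0],0.028]]' | grep -E "force|tcp"
```

```text
[array([200.51992108,  75.97955064]), array([201.02207732, 153.22930959])]
tcp_pos: [0.6651, -0.0109, 0.1812]
ft_force: [0.6, -0.4, 0.6]
finger_force: 0.0
tcp_pos: [0.6636, -0.0108, 0.1357]
ft_force: [-0.3, 0.3, -0.1]
finger_force: 0.0
```

```bash
python3 -m inch '[[[0,0,0.003],[0,0,0],0.02],[[0,0,0.003],[0,0,0],0.004],[[0,0,0.003],[0,0,0],0.004],[[0,0,0.003],[0,0,0],0.004],[[0,0,0.003],[0,0,0],0.004]]' 60 | grep -E "force|tcp|width|time"
```

```text
time_s: 3.53
tcp_pos: [0.6638, -0.0111, 0.1334]
ft_force: [0.4, 0.6, 0.4]
width: 0.046
finger_force: 0.0
```

```bash
python3 - <<'E'
from h import *
a=[]
for n in("side","top"):
    c,K,T,f=grab(n); u,v=map(int,proj(K,T,np.array([.663,-.013,.152])))
    a.append(cv2.resize(c[v-45:v+45,u-60:u+60,::-1],(400,300),interpolation=cv2.INTER_CUBIC))
cv2.imwrite("pics/hand3.png",np.hstack(a))
E
```

```text
(no output)
```

Edit , replacing
```

```
with
```

```

View pics/hand3.png

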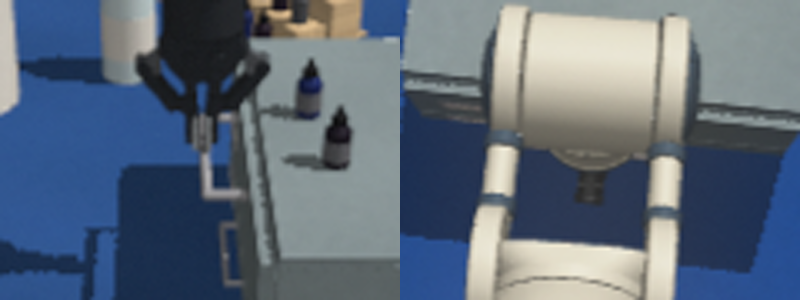

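The crop shows the shut fingertips ending at about (201,145), directly over the bar (202,150) rather than below it. The fingers closed just above the bar, so I'll open, go down 22 mm and close again.

```bash
python3 -m inch '[[[0,0,-0.004],[0,0,0],0.028],[[0,0,-0.004],[0,0,0],0.028],[[0,0,-0.004],[0,0,0],0.028]]' | grep -E "force|width"
python3 -m inch '[[[0,0,0.008],[0,0,0],0.028],[[0,0,0.016],[0,0,0],0.028],[[0,0,0.024],[0,0,0],0.028],[[0,0,0.024],[0,0,0],0.028]]' | grep -E "force|tcp"
python3 -m inch '[[[0,0,0],[0,0,0],0.01],[[0,0,0],[0,0,0],0.002],[[0,0,0],[0,0,0],0.002],[[0,0,0],[0,0,0],0.002],[[0,0,0],[0,0,0],0.002]]' 60 | grep -E "force|tcp|width|time"
```

```text
ft_force: [-0.9, -0.4, 0.4]
width: 0.326
finger_force: 0.0
tcp_pos: [0.6621, -0.011, 0.11]
ft_force: [0.5, 0.5, -0.3]
finger_force: 0.0
time_s: 4.63
tcp_pos: [0.6635, -0.0111, 0.1125]
ft_force: [3.8, -0.5, -7.1]
width: 0.091
finger_force: 58.3
```

```bash
python3 -m inch '[[[0,0,0],[0,0,0],0.026],[[0,0,0],[0,0,0],0.026],[[0,0,0.005],[0,0,0],0.026],[[0,0,0.01],[0,0,0],0.026]]' | grep -E "force|width"
python3 -m inch '[[[0,0,0],[0,0,0],0.01],[[0,0,0],[0,0,0],0.002],[[0,0,0],[0,0,0],0.002],[[0,0,0],[0,0,0],0.002],[[0,0,0],[0,0,0],0.002]]' 60 | grep -E "force|tcp|width|time"
python3 -m inch '[[[0,-0.01,0],[0,0,0],0.002],[[0,-0.025,0],[0,0,0],0.002],[[0,-0.045,0],[0,0,0],0.002],[[0,-0.065,0],[0,0,0],0.002],[[0,-0.085,0],[0,0,0],0.002]]' | grep -E "force|tcp|width|time"
```

```text
ft_force: [0.5, 0.2, 1.1]
width: 0.302
finger_force: 0.0
time_s: 5.38
tcp_pos: [0.6629, -0.011, 0.1019]
ft_force: [2.3, 0.6, -14.4]
width: 0.096
finger_force: 58.1
time_s: 5.8
tcp_pos: [0.5783, 0.0007, 0.102]
ft_force: [6.0, 6.4, -19.8]
width: 0.096
finger_force: 59.9
```

```bash

python3 -m inch '[[[0,-0.02,0],[0,0,0],0.002],[[0,-0.04,0],[0,0,0],0.002],[[0,-0.06,0],[0,0,0],0.002],[[0,-0.075,0],[0,0,0],0.002],[[0,-0.082,0],[0,0,0],0.002]]' | grep -E "force|tcp|width|time"
python3 -m inch '[[[0,0,0],[0,0,0],0.002],[[0,0,0],[0,0,0],0.028],[[0,0,0],[0,0,0],0.028],[[0,0,0],[0,0,0],0.028]]' | grep -E "force|tcp|width|time"
python3 -m inch '[[[0,0,-0.03],[0,0,0],0.028],[[0,0,-0.07],[0,0,0],0.028],[[0,0,-0.11],[0,0,0],0.028],[[0,0,-0.15],[0,0,0],0.028],[[0,0,-0.19],[0,0,0],0.028]]' | grep -E "force|tcp|width|time"
```

```text
time_s: 6.22
tcp_pos: [0.4949, 0.0123, 0.102]
ft_force: [4.9, 13.5, -26.1]
width: 0.088
finger_force: 59.5
time_s: 6.55
tcp_pos: [0.4986, 0.0106, 0.103]
ft_force: [-0.4, -0.1, 0.9]
width: 0.331
finger_force: 0.0
time_s: 6.97
tcp_pos: [0.4975, 0.0106, 0.2951]
ft_force: [2.3, -1.4, 0.2]
width: 0.327
finger_force: 0.0
```

```bash

python3 -m inch '[[[0.04,0,0],[0,0,0],0.028],[[0.08,0,0],[0,0,0],0.028],[[0.12,0,0],[0,0,0],0.028],[[0.16,-0.02,0],[0,0,0],0.028],[[0.2,-0.04,0],[0,0,0],0.028]]' | grep -E "tcp|time"
python3 -m inch '[[[0.03,-0.01,0],[0,0,0],0.028],[[0.05,-0.02,0],[0,0,0],0.028],[[0.05,-0.02,0],[0,0,0],0.028]]' | grep -E "tcp|time"
python3 - <<'E'
from h import *
a=[]
for n in("side","top"):
    c,K,T,f=grab(n); u,v=map(int,proj(K,T,np.array([.60,-.01,.12])));print(n,u,v)
    np.savez(f"{n}1.npz",c=c,K=K,T=T)
    a.append(cv2.resize(c[v-60:v+60,u-40:u+40,::-1],(400,600),interpolation=cv2.INTER_CUBIC))
cv2.imwrite("pics/open.png",np.hstack(a))
E
```

```text
time_s: 7.38
tcp_pos: [0.4864, 0.2102, 0.2927]
time_s: 7.63
tcp_pos: [0.4718, 0.2642, 0.2927]
side 237 203
top 262 203
```

View pics/open.png

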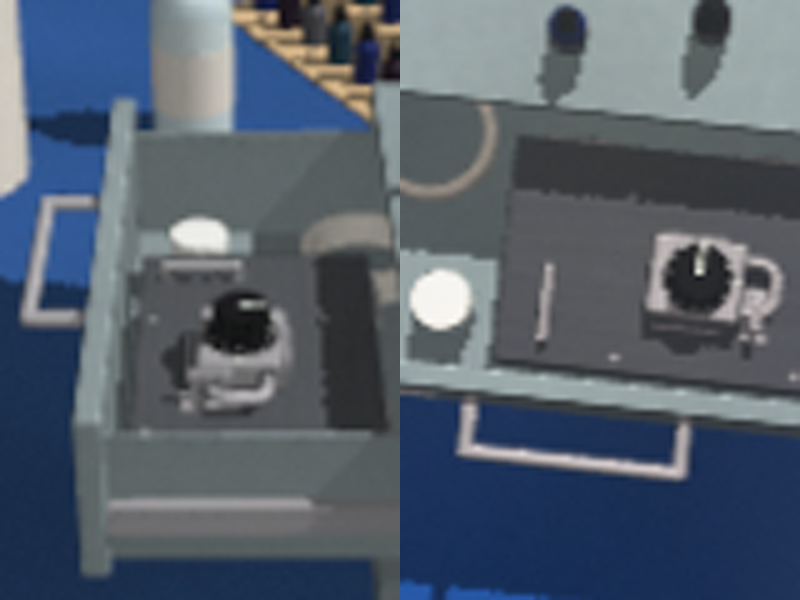

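The side crop shows the open drawer with the lock's knob at about (240,320), with its bow to the lower right. In the top crop the knob is at (700,275) with the white mark pointing up, so the dial is at about +90°; the bow points right at (765,285) and the white jar is at (440,298).

```bash
python3 - <<'E'
from h import *
R=[];yaw=np.radians(-7.64);xc=np.array([np.cos(yaw),np.sin(yaw),0]);yc=np.array([-xc[1],xc[0],0])
for n,(cu,cv_) in(("side",(197+240/5,143+322/5)),("top",(282,198))):
    d=np.load(n+"1.npz");c,K,T=d["c"],d["K"],d["T"]
    g=c.max(2);m=(g<45).astype(np.uint8);r=9
    M=np.zeros_like(m);cv2.circle(M,(int(cu),int(cv_)),r,1,-1);m&=M
    k,lab,st,ce=cv2.connectedComponentsWithStats(m);i=1+np.argmax(st[1:,4]);cn,_=cv2.findContours((lab==i).astype(np.uint8),0,1)
    h=cv2.convexHull(np.vstack(cn));(x,y),rad=cv2.minEnclosingCircle(h);mm=cv2.moments(h);x2,y2=mm['m10']/mm['m00'],mm['m01']/mm['m00']
    print(n,st[i],x,y,rad,x2,y2);print(g[int(cv_)-9:int(cv_)+9,int(cu)-9:int(cu)+10])
    R.append(ray(K,T,x2,y2))
p=tri(R);print("knob",p.round(4))
d=np.load("top1.npz");c,K,T=d["c"],d["K"],d["T"]
P=lambda u,v,z:onz(K,T,222+(u-400)/5,143+v/5,z)
a,b=P(470,445,.152),P(685,472,.152);print("bar",a.round(3),b.round(3),"open",((np.array([.663,-.013,.152])-(a+b)/2)@xc).round(3))
print("jar",P(440,298,.1).round(3))
for z in(.10,.11,.12,.13,.14):print(z,P(700,275,z).round(4))
E
```

```text
side [238 202  13  11 102] 243.8163299560547 207.02040100097656 6.535212993621826 244.15270935960592 207.192118226601
[[ 88  76  68  81  80  71  67  82 110 108  94  91  88  88  89  89  90  90
   90]
 [ 88  82  77  84  88  80  77  86  99  97  91  89  88  89  89  89  90  89
   90]
 [ 88  90  88  88  88  89  88  85  81  82  82  87  88  87  89  90  90  89
   90]
 [ 89  90  90  87  89  80  65  56  53  53  53  58  68  83  89  92  91  90
   89]
 [ 89  90  89  82  68  51  37  31  30  33  31  31  40  59  82  91  91  89
   91]
 [ 90  90  90  69  41  30  31  30  58 135 158 132 114 115  90  85  91  90
   90]
 [ 91 104 123  84  30  30  31  32  50 109 128 106  93  93  73 101 114  98
   90]
 [ 89 123 151  99  23  29  32  32  30  31  30  30  30  28  53 131 153 131
  101]
 [ 87 106 118  76  22  24  28  28  31  30  29  29  29  25  41 143 168 152
  112]
 [ 86  79  63  38  23  20  25  24  25  27  25  23  27  26  29  95 151 154
  114]
 [ 86  79  48  24  23  19  24  22  20  23  15  24  27  27  59 100 123 149
  132]
 [ 74  65  38  21  22  22  25  22  23  23  21  24  27  24  50  88 115 141
  135]
 [ 67  58 
[... 1619 characters left out ...]
9  47  73 161 177 136
  162]
 [191 189 130  53  40  37  35  39  43  42  40  38  37  75 132 176 170 134
  164]
 [187 189 144  78  55  43  35  36  37  36  38  37  43  78 161 188 153 137
  170]
 [179 185 142 106  77  50  42  53  48  41  53  55  75 158 186 185 138 154
  179]
 [102 112 103  96  99  87  72  71  65  66  67  98 162 184 184 181 131 161
  197]
 [ 62  64  65  68  73  76  81  86  90  93  94 137 161 171 176 175 116  96
  111]]
knob [ 0.6118 -0.0709  0.1442]
bar [0.506 0.079 0.152] [ 0.484 -0.06   0.152] open 0.17
jar [0.609 0.101 0.1  ]
0.1 [ 0.619  -0.0757  0.1   ]
0.11 [ 0.6177 -0.0753  0.11  ]
0.12 [ 0.6165 -0.0749  0.12  ]
0.13 [ 0.6152 -0.0746  0.13  ]
0.14 [ 0.614  -0.0742  0.14  ]
```

```bash
python3 - <<'E'
from h import *
s=np.load("side1.npz");t=np.load("top1.npz")
for v in (197.5,198,198.5):print("knobtop",tri([ray(s["K"],s["T"],244.6,203.8),ray(t["K"],t["T"],281.3,v)]).round(4))
p=np.array([.6135,-.072,.15])
for z in(.13,.14,.15,.16):p[2]=z;print(z,np.round(proj(s["K"],s["T"],p),1),np.round(proj(t["K"],t["T"],p),1))
# fingertips in side view
q=[.4718,.2642,.2927];u,v=proj(s["K"],s["T"],q);print("tcp px",u,v)
u,v=int(u),int(v);g=s["c"].max(2)[v-22:v+8,u-10:u+11];print(g)
o=ctrl.get_obs();print(o["qpos"].round(1),o["time_s"])
E
python3 go.py .613 -.072 .25 -7.64
```

```text
knobtop [ 0.6136 -0.0714  0.1569]
knobtop [ 0.6128 -0.0714  0.1568]
knobtop [ 0.6119 -0.0714  0.1567]
0.13 [244.6 211.2] [281.2 198.5]
0.14 [244.6 208.5] [281.3 198.2]
0.15 [244.6 205.8] [281.4 197.8]
0.16 [244.6 203.1] [281.5 197.4]
tcp px 192.45939755196915 124.70297607263025
[[ 69  35  30  32 121 180 195 195 195 195 195 149  72  30  33  30 101  94
   56  36  36]
 [ 33  34  33  32 128 181 195 195 195 195 195 175 104  34  34  34  30  34
   34  35  36]
 [ 32  33  32  29 126 181 195 195 195 195 195 193 122  35  35  36  34  33
   34  34  36]
 [ 32  31  32  31 125 182 195 195 195 195 195 195 140  63  35  36  34  33
   34  36  78]
 [ 35  33  34  31  90 171 195 195 195 195 195 195 148  74  35  36  35  77
  139 159 167]
 [102  32  40  44  44 162 196 195 195 195 196 195 139  64  38  34  65 146
  188 195 196]
 [140  61  75  88  55 156 193 195 195 196 195 195 138  93  68  37  66 166
  195 195 195]
 [148  73  78  93  60 135 185 195 196 196 195 195 141 106  79  40  60 165
  195 195 196]
 [152  77  64  89  60 120 179 195 196 195 196 196 147 114  87  45  48 164
  194 194 194]
 [164  93  62  96  6
[... 1319 characters left out ...]
0 231 229 222 217 216 220 226 228 228 228 228 228 228 227 224 211 198
  194 195 195]
 [218 212 206 191 174 170 172 178 193 221 228 229 228 228 229 229 220 202
  194 195 195]
 [202 193 186 169 153 143 139 134 142 211 230 230 230 230 229 229 225 206
  195 194 196]
 [202 196 187 172 154 142 138 158 193 224 231 231 231 231 231 233 221 199
  194 195 194]
 [218 211 204 194 179 186 204 218 229 232 233 232 232 233 234 227 206 183
  184 182 183]
 [229 228 227 225 223 226 231 233 233 233 233 232 235 236 226 210 200 171
  161 161 161]]
[22.6 16.9 81.4 -0.  81.6 30. ] 7.7333
t 7.73 tcp [0.4728 0.2613 0.2926] F [ 0.3 -0.1 -0.4] w 0.028 ff 0.0
shift [-0.3124  0.1819  0.043 ] turn [ 0.0018 -0.      0.0041]
```

```bash

python3 -m inch '[[[-0.035,0.02,0],[0,0,0],0.055],[[-0.07,0.04,0],[0,0,0],0.055],[[-0.105,0.06,0],[0,0,0],0.055],[[-0.14,0.08,0],[0,0,0],0.055],[[-0.175,0.10,0],[0,0,0],0.055]]' >/dev/null
python3 -m inch '[[[-0.035,0.02,0],[0,0,0],0.055],[[-0.07,0.04,0],[0,0,0],0.055],[[-0.105,0.06,0.01],[0,0,0.004],0.055],[[-0.137,0.082,0.043],[0,0,0.004],0.055],[[-0.137,0.082,0.043],[0,0,0.004],0.055]]' | grep -E "tcp|time"
python3 go.py .613 -.0715 .16 -7.64
```

```text
time_s: 8.57
tcp_pos: [0.6128, -0.0784, 0.2463]
t 8.57 tcp [ 0.6128 -0.0784  0.2463] F [-1.3 -0.1 -1. ] w 0.0551 ff 0.0
shift [ 0.0069 -0.0007  0.0863] turn [-0.0012  0.0012 -0.0065]
```

```bash

python3 -m inch '[[[0.004,0,0.02],[0,0,0],0.055],[[0.004,0,0.045],[0,0,0],0.055],[[0.004,0,0.07],[0,0,0],0.055],[[0.004,0,0.07],[0,0,0],0.055]]' >/dev/null
python3 go.py .613 -.0715 .12 -7.64
python3 - <<'E'
from h import *
c,K,T,f=grab("side");u,v=map(int,proj(K,T,np.array([.613,-.0715,.157])));print(u,v,np.round(proj(K,T,ctrl.get_obs()["tcp_pos"]),1))
cv2.imwrite("pics/k1.png",cv2.resize(c[v-40:v+30,u-45:u+45,::-1],(720,560),interpolation=cv2.INTER_CUBIC))
E
```

```text
t 8.9 tcp [ 0.6105 -0.069   0.1754] F [-1.2  0.1 -0.1] w 0.0551 ff 0.0
shift [-0.0021  0.0031  0.0554] turn [-0.0056 -0.0002 -0.0029]
244 203 [243.8 197.6]
```

View pics/k1.png

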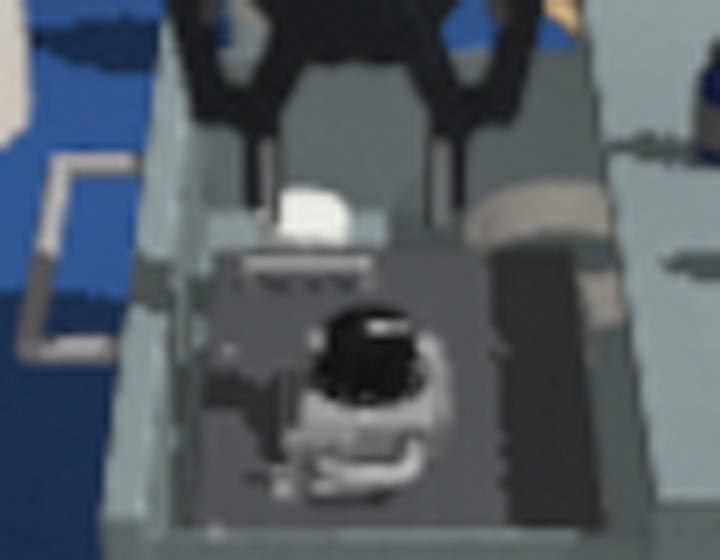

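The side crop shows the fingertips at (262,210) and (452,210), still well above the knob (367,360), with the finger centre 12 px left of the knob. I'll shift +4 mm along tool y and descend in steps, watching the force.

```bash

python3 -m inch '[[[-0.001,0.004,0.015],[0,0,0],0.055],[[-0.001,0.004,0.03],[0,0,0],0.055],[[-0.001,0.004,0.04],[0,0,0],0.055],[[-0.001,0.004,0.05],[0,0,0],0.055]]' |grep -E "tcp|ft"
for i in 1 2; do python3 -m inch '[[[0,0,0.003],[0,0,0],0.055],[[0,0,0.006],[0,0,0],0.055]]' |grep -E "tcp|ft"; done
```

```text
tcp_pos: [0.6176, -0.0704, 0.1304]
ft_force: [0.9, 0.8, -0.5]
tcp_pos: [0.6172, -0.0702, 0.1239]
ft_force: [-0.3, 0.3, -0.8]
tcp_pos: [0.6174, -0.0701, 0.118]
ft_force: [0.2, -0.1, 0.9]
```

```bash

for i in 1 2 3; do python3 -m inch '[[[0,-0.001,0.002],[0,0,0],0.055],[[0,-0.001,0.004],[0,0,0],0.055]]' |grep -E "tcp|ft"; done
```

```text
tcp_pos: [0.616, -0.0699, 0.1136]
ft_force: [0.0, -0.7, -0.0]
tcp_pos: [0.615, -0.0697, 0.1095]
ft_force: [0.5, -0.3, -0.2]
tcp_pos: [0.615, -0.0698, 0.1063]
ft_force: [-2.0, 1.3, 27.3]
```

```bash

python3 -m inch '[[[0,0,-0.004],[0,0,0],0.055],[[0,0,-0.009],[0,0,0],0.055],[[0,0,-0.009],[0,0,0],0.045]]' 40 |grep -E "tcp|ft"
python3 -m inch '[[[0,0,0],[0,0,0],0.03],[[0,0,0],[0,0,0],0.02],[[0,0,0],[0,0,0],0.02],[[0,0,0],[0,0,0],0.02]]' 40|grep -E "tcp|force|width|time"
```

```text
tcp_pos: [0.6144, -0.0697, 0.1154]
ft_force: [0.8, 0.0, 0.9]
time_s: 10.7
tcp_pos: [0.6144, -0.0697, 0.115]
ft_force: [-1.3, 0.4, 9.6]
width: 0.38
finger_force: 38.9
```

```bash
cat > ob.py <<'E'
from h import *
from scipy.spatial.transform import Rotation as Ro
o=ctrl.get_obs();R=o["eef_rot"];print(round(o["time_s"],2),o["tcp_pos"].round(4),"F",o["ft_force"].round(1),"M",o["moment"].round(2),"yaw",np.degrees(np.arctan2(R[1,1],R[0,1])).round(2),"w",round(o["width"]*85.4,1),"ff",round(o["finger_force"],1))
E
python3 -m inch '[[[0,0,-0.001],[0,0,0],0.02],[[0,0,-0.001],[0,0,0],0.02]]' 60 >/dev/null; python3 ob.py
python3 -m inch '[[[0,0,0],[0,0,0.08],0.02],[[0,0,0],[0,0,0.16],0.02],[[0,0,0],[0,0,0.24],0.02]]' >/dev/null; python3 ob.py
python3 -m inch '[[[0,0,0],[0,0,0.08],0.02],[[0,0,0],[0,0,0.16],0.02],[[0,0,0],[0,0,0.24],0.02],[[0,0,0],[0,0,0.28],0.02]]' >/dev/null; python3 ob.py
```

```text
10.87 [ 0.6138 -0.0695  0.1153] F [ 0.8  0.9 -1.8] M [ 0.06 -0.06  0.05] yaw -7.73 w 32.0 ff 59.7
11.12 [ 0.6142 -0.0697  0.1153] F [ 1.2 -0.2 -0.7] M [ 0.03 -0.4   0.05] yaw -21.71 w 31.7 ff 60.0
11.45 [ 0.6141 -0.0696  0.1153] F [ 1.4 -1.6 -0.9] M [-0.1  -0.22  0.08] yaw -37.8 w 32.0 ff 60.1
```

```bash

python3 -m inch '[[[0,0,0],[0,0,0.09],0.02],[[0,0,0],[0,0,0.18],0.02],[[0,0,0],[0,0,0.27],0.02],[[0,0,0],[0,0,0.36],0.02]]' >/dev/null; python3 ob.py
python3 -m inch '[[[0,0,0],[0,0,0.08],0.02],[[0,0,0],[0,0,0.17],0.02]]' >/dev/null; python3 ob.py
python3 -m inch '[[[0,0,0],[0,0,0.09],0.02],[[0,0,0],[0,0,0.18],0.02],[[0,0,0],[0,0,0.27],0.02]]' >/dev/null; python3 ob.py
python3 -m inch '[[[0,0,0],[0,0,0.09],0.02],[[0,0,0],[0,0,0.18],0.02],[[0,0,0],[0,0,0.25],0.02],[[0,0,0],[0,0,0.25],0.02]]' >/dev/null; python3 ob.py
```

```text
11.78 [ 0.6142 -0.0697  0.1153] F [ 1.3 -1.1 -0.3] M [-0.19 -0.23  0.01] yaw -58.41 w 31.6 ff 60.2
11.95 [ 0.6141 -0.0697  0.1153] F [ 0.8 -2.1 -1. ] M [-0.27 -0.15  0.03] yaw -68.11 w 31.9 ff 60.2
12.2 [ 0.6142 -0.0698  0.1152] F [ 1.1 -1.2  0.2] M [-0.28 -0.16  0.04] yaw -83.62 w 32.0 ff 60.3
12.53 [ 0.6139 -0.0698  0.1152] F [-1.1 -0.8 -0.8] M [-0.18  0.15 -0.1 ] yaw -97.91 w 32.2 ff 60.3
```

```bash

python3 -m inch '[[[0,-0.003,0],[0,0,0],0.02],[[0,-0.006,0],[0,0,0],0.02],[[0,-0.008,0],[0,0,0],0.02],[[0,-0.010,0],[0,0,0],0.02]]' >/dev/null; python3 ob.py
python3 -m inch '[[[0,-0.002,0],[0,0,0],0.02],[[0,-0.004,0],[0,0,0],0.02],[[0,-0.005,0],[0,0,0],0.02]]' >/dev/null; python3 ob.py
```

```text
12.87 [ 0.6149 -0.06    0.1152] F [-2.3 -5.4  0.4] M [-1.    0.41 -0.03] yaw -97.51 w 32.0 ff 60.4
13.12 [ 0.6156 -0.0549  0.1152] F [-1.1 -5.4 -0.6] M [-0.97  0.38  0.01] yaw -97.5 w 32.1 ff 60.3
```

```bash

for i in 1 2 3 4; do python3 -m inch '[[[0,-0.002,0],[0,0,0],0.02],[[0,-0.004,0],[0,0,0],0.02],[[0,-0.004,0],[0,0,0],0.02]]' >/dev/null; python3 ob.py; done
```

```text
13.37 [ 0.6162 -0.0508  0.1153] F [-2.1 -2.5 -1.3] M [-0.59  0.28 -0.03] yaw -97.51 w 32.0 ff 60.2
13.62 [ 0.6165 -0.0486  0.1153] F [ -5.4 -17.2  -0.8] M [-3.17  0.79  0.05] yaw -97.54 w 32.1 ff 60.6
13.87 [ 0.6167 -0.0475  0.1153] F [ -8.  -40.3  -0.1] M [-7.38  1.47  0.19] yaw -97.55 w 31.7 ff 61.4
14.12 [ 0.6176 -0.0462  0.1159] F [-11.7 -60.9   5.8] M [-10.4    1.94   0.3 ] yaw -97.56 w 32.1 ff 62.4
```

```bash

python3 -m inch '[[[0,0.004,0],[0,0,0],0.02],[[0,0.008,0],[0,0,0],0.02],[[0,0.012,0],[0,0,0],0.02],[[0,0.016,0],[0,0,0],0.02]]' >/dev/null; python3 ob.py
python3 -m inch '[[[0,0.004,0],[0,0,0],0.02],[[0,0.008,0],[0,0,0],0.02],[[0,0.010,0],[0,0,0],0.02]]' >/dev/null; python3 ob.py
python3 -m inch '[[[0,0.004,0],[0,0,0],0.02],[[0,0.008,0],[0,0,0],0.02],[[0,0.008,0],[0,0,0],0.02]]' >/dev/null; python3 ob.py
```

```text
14.45 [ 0.6166 -0.0542  0.1161] F [1.4 6.1 6.9] M [ 1.51 -0.16 -0.02] yaw -97.59 w 31.7 ff 61.4
14.7 [ 0.6153 -0.0641  0.1161] F [1.4 6.4 5.8] M [ 1.45 -0.18 -0.02] yaw -97.58 w 31.7 ff 61.4
14.95 [ 0.6142 -0.0723  0.1161] F [0.  2.3 8.2] M [ 0.8   0.05 -0.02] yaw -97.58 w 31.8 ff 61.5
```

```bash

python3 -m inch '[[[0,0.002,-0.001],[0,0,0],0.02],[[0,0.004,-0.001],[0,0,0],0.02],[[0,0.004,-0.001],[0,0,0],0.02]]' >/dev/null; python3 ob.py
python3 - <<'E'
from h import *
c,K,T,f=grab("side");u,v=map(int,proj(K,T,np.array([.613,-.0715,.12])));print(u,v)
cv2.imwrite("pics/k2.png",cv2.resize(c[v-40:v+20,u-40:u+40,::-1],(800,600),interpolation=cv2.INTER_CUBIC))
E
```

```text
15.2 [ 0.6131 -0.0767  0.1165] F [-0.1  0.7  1.4] M [ 0.25  0.08 -0.01] yaw -97.64 w 32.2 ff 61.1
244 213
```

View pics/k2.png

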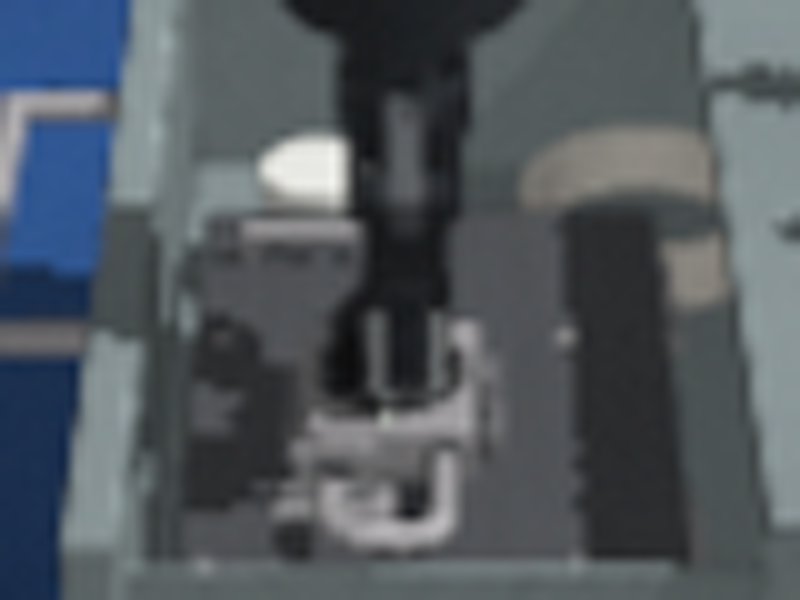

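The crop shows the shackle standing well out of the case end (310–470, 430), with the bow at (400,535) and the near leg at column 335 between the staple's legs at about (295,490) and (375,490). I'll test with a gentle lift, watching the vertical force.

```bash

for i in 1 2 3 4; do python3 -m inch '[[[0,0,-0.0015],[0,0,0],0.02],[[0,0,-0.003],[0,0,0],0.02]]' >/dev/null; python3 ob.py; done
```

```text
15.42 [ 0.6128 -0.0765  0.1193] F [ 0.7  0.1 -2.3] M [ 0.03  0.06 -0.03] yaw -97.67 w 31.5 ff 60.5
15.58 [ 0.613  -0.0765  0.1225] F [ 1.   0.2 -3.6] M [ 0.02 -0.03 -0.01] yaw -97.68 w 31.6 ff 60.5
15.75 [ 0.6131 -0.0765  0.1257] F [-0.8 -0.4 -3.6] M [ 0.04 -0.01  0.01] yaw -97.69 w 31.7 ff 60.5
15.92 [ 0.6131 -0.0765  0.1287] F [ 0.7  0.1 -3.2] M [0.02 0.04 0.07] yaw -97.69 w 31.9 ff 60.5
```

```bash

python3 -m inch '[[[0,0,-0.004],[0,0,0],0.02],[[0,0,-0.008],[0,0,0],0.02],[[0,0,-0.012],[0,0,0],0.02],[[0,0,-0.018],[0,0,0],0.02],[[0,0,-0.026],[0,0,0],0.02]]' >/dev/null; python3 ob.py
python3 -m inch '[[[0,0,-0.015],[0,0,0],0.02],[[0,0,-0.03],[0,0,0],0.02],[[0,0,-0.05],[0,0,0],0.02],[[0,0,-0.07],[0,0,0],0.02],[[0,0,-0.083],[0,0,0],0.02]]' >/dev/null; python3 ob.py
python3 -m inch '[[[0,0,0],[0,0,0],0.02],[[0,0,0],[0,0,0],0.02],[[0,0,0],[0,0,0],0.02],[[0,0,0],[0,0,0],0.02]]' >/dev/null; python3 ob.py
python3 - <<'E'
from h import *
c,K,T,f=grab("side");u,v=map(int,proj(K,T,np.array([.6,-.05,.2])));print(u,v)
cv2.imwrite("pics/k3.png",cv2.resize(c[v-60:v+60,u-80:u+80,::-1],(800,600),interpolation=cv2.INTER_CUBIC))
E
```

```text
16.33 [ 0.6129 -0.0765  0.1549] F [-0.5  0.8 -3.6] M [ 0.04  0.01 -0.01] yaw -97.69 w 31.8 ff 60.5
16.75 [ 0.6135 -0.0767  0.2403] F [-0.1  0.4 -3.5] M [ 0.04 -0.03 -0.  ] yaw -97.69 w 32.1 ff 60.5
17.08 [ 0.6124 -0.0764  0.2364] F [-0.4  0.1 -3.8] M [ 0.07  0.02 -0.02] yaw -97.69 w 32.1 ff 60.5
239 188
```

View pics/k3.png

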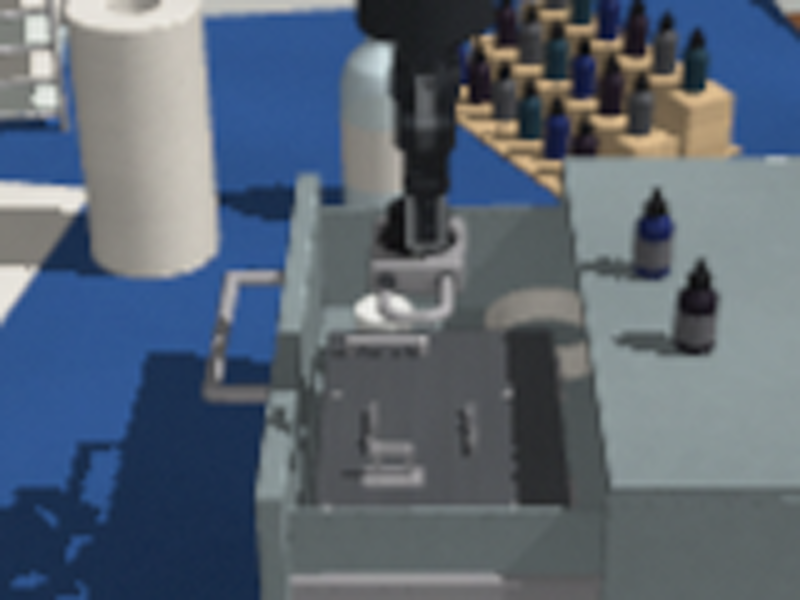

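The picture shows the lock held level in the gripper at (420,260), with the shackle out, free of the staple (395,465). The drawer is open and everything else is upright, so I'm handing in.

```bash
python3 ob.py; python3 -c "
from workcell import ctrl
print(ctrl.sign_off())"
```

```text
17.13 [ 0.6124 -0.0764  0.2364] F [ 0.3  0.  -3. ] M [ 0.05 -0.   -0.04] yaw -97.69 w 31.7 ff 60.5
the job is handed in; nothing more can be done
None
```

The job is handed in at about 17 s with no verdict returned: the drawer is open about 17 cm, the dial is turned to zero, and the open lock is off the staple, held still with the dial up about 12 cm above where it lay, with nothing knocked over in the last picture.

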